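Back the ring roller off by one turn

TASK

The bent bar in the bench ring roller has had its last pass: back the pressure roll off by exactly one turn of the hand wheel on top, so that the setting can be found again for the next bar. With your fingertips push the wheel round by its upright handle, anticlockwise seen from above, once all the way round until the handle stands where it stood at the start, then take your hand away. Only push the handle, do not grip it, and leave the bar in the rolls and the things lying about as they are.

Things in the scene. Friction and masses are not known exactly. Their poses are not given: they have to be found in the camera images.
- ring_roller: Green steel bench ring roller, bolted down: base 190 x 290 mm, two side plates and a yoke 222 mm high. Origin on the bench under the wheel's axis; z up, x across the plates, the bar runs along y between them. It does not move.
- wheel (a joint): Turn of the hand wheel (rad), growing anticlockwise seen from above; it starts anywhere from 0 to 5 and can go on to 20. It is stiff, about 0.4 N m (some 5 N at the handle), and stays where it is left. A turn (6.28) lifts wheel and pressure roll by 2.5 mm.
- wheel_hub (a point): Point on the upright axis of the plain cast-aluminium hand wheel, at the mid-height of its rim, about 256 to 262 mm above the bench. Rim: centre-line radius 90 mm, 18 mm thick; hub 48 mm across, its nut rises 20 mm above this point; three spokes.
- handle_mid (a point): Middle of the wheel's upright handle, on its own axis, 90 mm from the wheel's axis and 40 mm above wheel_hub; turns with the wheel, at the end of one spoke.
- handle: The handle: black plastic barrel that revolves freely on its pin, 54 mm tall, 20 mm across at the foot, 27 mm at the middle, 18 mm at the top. Origin at its foot, on its axis, 13 mm above the height of wheel_hub; z up.
- pressure_roll (a point): Middle of the pressure roll (steel, radius 30 mm, 60 mm long), under the yoke between the side plates; it rises with the wheel.
- bar: Bent steel flat bar 40 x 6 mm, 360 mm along its arc (outer radius 400 mm), lying loose on the two lower rolls under the pressure roll, ends curving up about 40 mm. Origin at the middle of its underside. Leave it.
- crank: Loose drive crank, 120 mm between boss and upright wooden grip, 104 mm tall, lying beyond the machine. Origin under the middle of its arm. Leave it.
- wrench: Loose steel wrench on the robot's side of the machine; origin under its middle. Leave it.
- pipe_offcut: Loose dark pipe offcut standing on end beside the machine, 60 mm across, 110 mm tall; origin at the centre of its foot. Leave it.
- square_tube: Loose offcut of square steel tube, 40 x 40 x 140 mm, lying beside the machine; origin under its middle. Leave it.
- coupon: Loose steel test coupon 100 x 40 x 8 mm, flat on the robot's side of the machine; origin under its middle. Leave it.
- cup: Loose white cup, 80 mm across, 90 mm tall, to the robot's left; origin at the centre of its foot. Leave it.
- wire_brush: Loose wire brush with a flat wooden back, 260 x 26 x 36 mm, bristles down, lying to the robot's right; origin under its middle. Leave it.

How it is judged:
On the way:
1. the handle is being pushed by the fingers on the far side of its circle from where it started (more than 150 mm away) (distance of handle_mid from where it was at the start of the episode above 0.15 m and contact force between the fingers and handle above 0.5 N), for 0.05 s.
At the end, for the whole second after the job is handed in: The wheel is one turn on, anticlockwise, from its start: the handle is back within 22 mm (14 degrees) of its starting place, neither short, nor a turn the other way, nor two turns on. The wheel is at rest, and the bar and every loose thing lie within 20 mm of where they were (distance of handle_mid from where it was at the start of the episode below 0.022 m and value of joint wheel between 6 and 11.6 rad and velocity of joint wheel between -0.03 and 0.03 rad/s and distance of each of bar, crank, wrench, pipe_offcut, square_tube, coupon, cup, wire_brush from where it was at the start of the episode below 0.02 m); the robot touches nothing.
It fails at once if the handle is gripped or forced (more than 30 N from the fingers) (contact force between the fingers and handle above 30 N).
It fails at once if the bar is knocked or lifted out of place by more than 30 mm (distance of bar from where it was at the start of the episode above 0.03 m).
It fails at once if a loose thing is lifted, carried or pushed more than 30 mm away (distance of any of crank, wrench, pipe_offcut, square_tube, coupon, cup, wire_brush from where it was at the start of the episode above 0.03 m).
It also fails if it takes over 67 s, if anything falls off the work surface, if the arm or the gripper's body presses on something with over 40 N, if the wrist force passes 120 N, or if a joint passes its speed limit or range.

ROBOT

A 7-joint arm with a two-finger parallel gripper is mounted at the origin on the work surface. World frame = base frame: x ahead of the robot, y to its left, z up, the work surface at z = 0. Lengths are in m, angles in rad, forces in N, time in s.
With the tool pointing down it reaches from about 0.425 to 0.925 m from the base axis. Payload 6.8 kg.
Tool frame: the origin (TCP) lies midway between the tips of the shut fingers; the grasp point (between the pads) lies 19 mm behind it (grip_depth is the distance from the TCP to the grasp point, in m); z points along the fingers, y is the direction in which the jaws open and shut (so a half turn about z gives the same grasp; the last joint's range is limited). The gripper opens to 85 mm and grips with 20 to 120 N. Pads are 22 mm wide; open, the fingers measure 114 mm over their backs; the gripper's body (76 mm by 85 mm) begins 54 mm behind the grasp point. The pads swing forward as they close: fully open they stand 13 mm farther back than shut.
Start: joints at [-1.216, 0.477, 0.022, 1.555, -0.011, 1.109, -0.083], TCP at [0.301, 0.604, 0.231] pointing down, gripper open.
Joint ranges: [-2.96, 2.96], [-0.34, 2.1], [-1.41, 1.46], [0.24, 2.44], [-1.37, 4.51], [0.17, 1.92], [-2.96, 2.96]. Speed limits (rad/s): [2.39, 2.39, 3.14, 3.14, 3.14, 3.14, 3.14].

INTERFACE

Orientations are given as a rotation vector (axis times angle).
In Python, from cell import sense, grab_frame, camera_info, hand_in, look_for, regions_of, grip_depth gives the robot as it stands.
- The arm moves only by the tool servo_tool, never from a script. Its argument "plan" is text: rows parted by semicolons, each of 7 numbers parted by spaces: the shift along the tool's x, y, z in mm, then the turn, a rotation vector about the tool's x, y, z in rad, then the finger opening in mm, from 0 to 85.4. A call has 1 to 20 rows; each row is the pose to reach, as a shift and turn from the pose commanded when the call began, along the tool's axes at that moment; what a row does not reach only later rows make up. A row lasts 1/8 s, in which the tool goes at most 62.5 mm and 10.7 degrees, less where a joint would pass 70% of its speed; a pose out of reach is approached as far as the arm can. A call with a gripper value outside its range is refused whole. The fingers move at their own pace and stop on an object; "force" is the grip in N (left out, the last holds). Time passes only in rows, so rows that repeat a pose let the fingers close. It gives the time, the measured TCP pose, the force and the opening at its end, in the units of the state.
- sense(): the state, without advancing time (a new reading comes with each control period).
- grab_frame(name): name is "scene" or "top" or "wrist"; returns the picture (384x512x3 uint8, blue, green, red); there is no depth.
- camera_info(name): a dict with "fx", "fy", "cx", "cy" (pixels), "T" (4x4, takes a point from camera to world coordinates); the wrist camera has in their place "tool_from_camera" (4x4, takes a point from camera to tool coordinates, whose origin is the TCP and whose axes are the flange's). Camera axes: x right, y down, z forward; pixel columns grow to the right and rows downward; lengths in m; the calibration is good to about 2 mm. A picture is of the moment at which its call begins: read the wrist's pose just before it. camera_info takes no time and is no camera call.
- hand_in(): hands the job in, once; it reports no verdict.
Trained networks look in the newest picture that a camera, given by its name, has taken for a name from the list of things; names that differ only in an ending like _2 or _b are one class to them, and where a whole thing is asked for, a point or a joint stands for the part that bears it (a point fixed in the world has none). Each returns a list of dicts, best first, with "conf" (0 to 1); they miss things now and then, are a little off and sometimes report something else, mostly with a low value. They report only what shows in the picture. A call takes as long as a camera call.
- look_for(camera, query): "extent" ([left, top, right, bottom] in pixels, round what is visible of it).
- regions_of(camera, query): "mask" (384x512 bool, what is visible of it) and "extent" ([left, top, right, bottom] in pixels, round what is visible of it).
The state is a dict: "clock": time; "joint_pos": joint angles; "joint_vel": joint speeds; "tau": joint torques, N m; "tool_pos": TCP position; "orientation": TCP orientation; "ft_force": force on the tool from outside, world axes, zero at the start; "torque": the same for the moment, N m; "gripper_width": opening from 0.0 (shut) to 1.0 (fully open).
Only numpy, scipy, OpenCV 4.12 (cv2) and the standard library are available. Lean on these libraries where they do the work, as an engineer would, in place of code of your own. Each camera call takes 0.05 s, during which the arm holds its last target. There are 200 camera calls.

## Working session

There is one attempt and no reset: what is moved stays moved. The work goes in short steps, Python scripts to look and compute and a tool call to move; the robot and the scene stay as the last step left them, time stands still between calls to the robot, and variables do not carry over. Pictures are saved under pics/ and viewed, about 8 in all and at most 12, crops included, and the job is handed in when it is done.

Besides the shell and the picture viewer there is one more tool, called after ">>>" by a JSON object that holds its "name" and its "arguments". servo_tool: Moves the arm, as the interface text tells. Its arguments: {"type":"object","properties":{"plan":{"type":"string"},"force":{"type":"number"}},"required":["plan"]}

```bash
mkdir -p pics; ls
cat > h.py <<'E'
import numpy as np, cv2
from cell import *
from scipy.spatial.transform import Rotation as R
def ray(cam,u,v):
    c=camera_info(cam); T=np.array(c["T"])
    d=T[:3,:3]@np.array([(u-c["cx"])/c["fx"],(v-c["cy"])/c["fy"],1]); return T[:3,3],d
def at_z(cam,u,v,z):
    o,d=ray(cam,u,v); return o+d*(z-o[2])/d[2]
def proj(cam,p):
    c=camera_info(cam); T=np.linalg.inv(np.array(c["T"])); q=T[:3,:3]@np.array(p)+T[:3,3]
    return c["fx"]*q[0]/q[2]+c["cx"], c["fy"]*q[1]/q[2]+c["cy"]
E
python3 - <<'E'
from h import *
s=sense(); print(s)
ims=[]
for c in ("scene","top"):
    im=grab_frame(c); cv2.imwrite(f"pics/{c}0.png",im)
    print(c,np.round(np.array(camera_info(c)["T"]),3).tolist(),camera_info(c)["fx"])
    for q in ("handle","wheel","pipe_offcut","cup","crank"):
        for r in look_for(c,q)[:2]: print(c,q,r)
E
```

```text
pics
{'clock': 0.0, 'joint_pos': array([-1.21608386,  0.47777168,  0.02235395,  1.55645525, -0.01150964,
        1.10931649, -0.08305618]), 'joint_vel': array([ 8.59349874e-04,  9.30483309e-05,  5.29705075e-04,  1.89859730e-03,
        6.81947597e-04, -4.06358408e-04,  8.27936559e-04]), 'tau': array([-3.87600539e-04, -5.96449077e+01,  1.60789825e+00, -2.81181407e+01,
        1.24704026e-02,  9.47870139e-03, -1.08855065e-05]), 'tool_pos': array([0.30111688, 0.60344505, 0.23034346]), 'orientation': array([-7.20372943e-01, -3.05758922e+00,  2.82655117e-03]), 'ft_force': array([ 0.9256944 ,  0.71287017, -0.22761598]), 'torque': array([-0.02089092,  0.0222598 , -0.01800804]), 'gripper_width': 0.9996635029344684}
scene [[-0.069, 0.569, -0.819, 1.613], [0.997, 0.02, -0.07, 0.099], [-0.023, -0.822, -0.569, 0.934], [0.0, 0.0, 0.0, 1.0]] 368.2001585060284
scene wheel {'extent': [246.3, 168.2, 304.1, 204.8], 'conf': 0.65}
scene pipe_offcut {'extent': [327.6, 235.8, 350.5, 272.1], 'conf': 0.78}
scene cup {'extent': [347.0, 194.2, 365.4, 219.7], 'conf': 0.61}
scene crank {'extent': [246.2, 254.3, 280.2, 284.0], 'conf': 0.63}
top [[-0.002, -0.982, 0.19, 0.349], [-1.0, 0.003, 0.006, -0.005], [-0.007, -0.19, -0.982, 1.352], [0.0, 0.0, 0.0, 1.0]] 373.7229851790665
top handle {'extent': [127.4, 228.8, 153.2, 254.7], 'conf': 0.65}
top wheel {'extent': [189.6, 146.9, 257.0, 215.2], 'conf': 0.83}
top pipe_offcut {'extent': [161.8, 151.5, 183.0, 175.3], 'conf': 0.76}
top cup {'extent': [126.3, 228.5, 155.5, 253.9], 'conf': 0.75}
top crank {'extent': [223.3, 140.6, 258.9, 169.6], 'conf': 0.4}
top crank {'extent': [189.7, 142.6, 258.7, 216.4], 'conf': 0.3}
```

Run:
```python
import cv2,numpy as np
t=cv2.imread("pics/top0.png")[110:290,100:340]; s=cv2.imread("pics/scene0.png")[140:320,180:420]
a=np.vstack([cv2.resize(x,None,fx=3,fy=3,interpolation=2) for x in (t,)]); cv2.imwrite("pics/a.png",a)
cv2.imwrite("pics/b.png",cv2.resize(s,None,fx=3,fy=3,interpolation=2))
```

```text
(no output)
```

View pics/a.png

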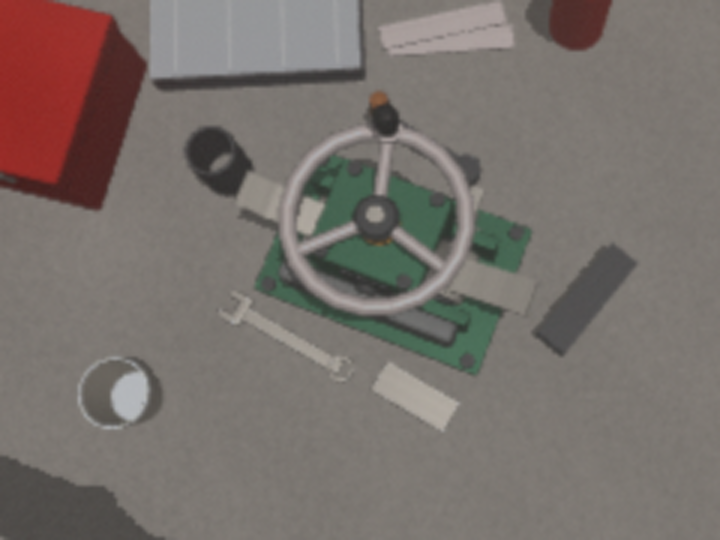

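View pics/b.png

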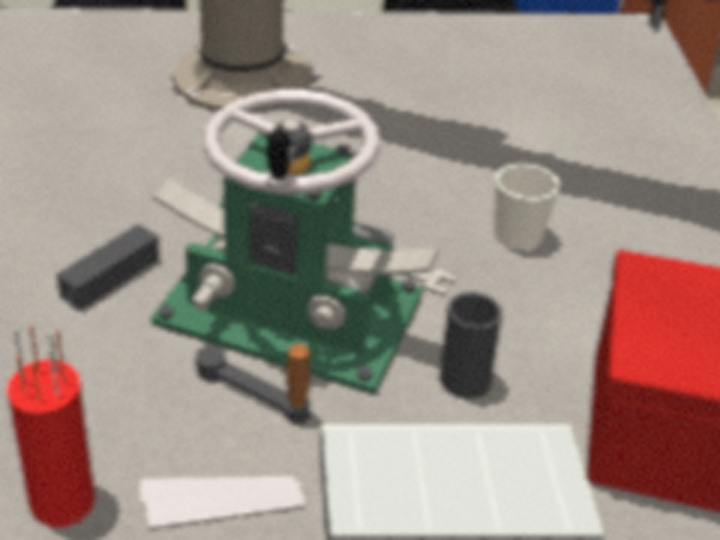

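The top crop shows the rim centred near crop (376,220), with the black handle on the far side at about (385,118). The scene crop shows the same handle on the near-camera (+x) side at (283,150), and nothing else reaches the wheel's height. Next I fit these to the given sizes.

Run:
```python
from h import *
grab_frame("top"); m=regions_of("top","wheel"); 
for q in ("handle","handle_mid"):
    for r in look_for("top",q)[:3]: print(q,r)
grab_frame("scene")
for q in ("handle",):
    for r in look_for("scene",q)[:3]: print(q,r)
ms=regions_of("scene","wheel")
from scipy.optimize import least_squares
a=np.linspace(0,2*np.pi,60,endpoint=False)
top=cv2.imread("pics/top0.png").astype(float).min(2); sc=cv2.imread("pics/scene0.png").astype(float).min(2)
top=cv2.GaussianBlur(top,(0,0),.8); sc=cv2.GaussianBlur(sc,(0,0),.8)
def score(cam,img,c):
    P=[proj(cam,[c[0]+.09*np.cos(t),c[1]+.09*np.sin(t),c[2]]) for t in a]
    return np.median(cv2.remap(img.astype(np.float32),np.float32([p[0] for p in P])[None],np.float32([p[1] for p in P])[None],1))
for z in (.256,.259,.265):
    c0=at_z("top",225.5,183.3,z); 
    best={}
    for cam,img in (("top",top),("scene",sc)):
        b=max(((score(cam,img,(c0[0]+dx/1000,c0[1]+dy/1000,z)),dx,dy) for dx in range(-14,15,2) for dy in range(-14,15,2)))
        best[cam]=b
    print(z,c0,best)
for (u,v),z in [((100+385/3,110+120/3),.30),((100+385/3,110+118/3),.32)]: print(at_z("top",u,v,z))
print(at_z("scene",180+283/3,140+150/3,.30))
```

```text
handle {'extent': [221.9, 149.3, 237.1, 155.9], 'conf': 0.58}
handle {'extent': [367.5, 205.0, 385.4, 281.3], 'conf': 0.29}
handle_mid {'extent': [193.5, 143.7, 257.5, 215.8], 'conf': 0.63}
handle {'extent': [271.5, 184.1, 279.7, 199.2], 'conf': 0.7}Traceback (most recent call last):
  File "<stdin>", line 20, in <module>
  File "<stdin>", line 20, in <genexpr>
  File "<stdin>", line 14, in score
  File "h.py", line 10, in proj
    c=camera_info(cam); T=np.linalg.inv(np.array(c["T"])); q=T[:3,:3]@np.array(p)+T[:3,3]
ValueError: time passes only in moves, steps and waits
```

```bash
sed -i 's/^def ray/import functools\ncamera_info=functools.cache(camera_info)\ndef ray/' h.py
python3 - <<'E'
from h import *
a=np.linspace(0,2*np.pi,60,endpoint=False)
L={c:cv2.GaussianBlur(cv2.imread(f"pics/{c}0.png").min(2),(0,0),.8).astype(np.float32) for c in("top","scene")}
def score(cam,c):
    P=np.float32([proj(cam,[c[0]+.09*np.cos(t),c[1]+.09*np.sin(t),c[2]]) for t in a])
    return np.median(cv2.remap(L[cam],P[None,:,0],P[None,:,1],1))
for z in (.256,.261):
    c0=at_z("top",225.5,183.3,z)
    print(z,c0,[max((float(score(cam,(c0[0]+dx/1000,c0[1]+dy/1000,z))),dx,dy) for dx in range(-12,13,2) for dy in range(-12,13,2)) for cam in L])
print(at_z("top",229,152,.30),at_z("top",100+385/3,110+118/3,.32))
print(at_z("scene",275.6,191.6,.30), at_z("scene",180+283/3,140+150/3,.30))
E
```

```text
0.256 [0.57347106 0.0892562  0.256     ] [(151.623046875, 4, 2), (203.30126953125, -4, -2)]
0.261 [0.57244674 0.08882509 0.261     ] [(150.888671875, 4, 2), (202.69970703125, 4, -2)]
[0.65777717 0.07646602 0.3       ] [0.6598545  0.07691828 0.32      ]
[0.67691943 0.08559708 0.3       ] [0.66825227 0.0815125  0.3       ]
```

Hub is at about (0.575, 0.089, 0.259) and the handle at about (0.664, 0.079), so the handle angle is about -6.5°. The fingers go shut above the clockwise side of the handle, with the tool's x along world y.

>>> {"name": "servo_tool", "arguments": {"plan": "0 0 -60 0 0 0 0;0 0 -120 0 0 0 0;0 0 -190 0 0 0.1 0;0 0 -190 0 0 0.1 0;-559 -369 -190 0 0 1.108 0;-559 -369 -190 0 0 1.108 0;-559 -369 -190 0 0 1.108 0;-559 -369 -190 0 0 1.108 0;-559 -369 -190 0 0 1.108 0;-559 -369 -190 0 0 1.108 0;-559 -369 -190 0 0 1.108 0;-559 -369 -190 0 0 1.108 0;-559 -369 -190 0 0 1.108 0;-559 -369 -190 0 0 1.108 0;-559 -369 -190 0 0 1.108 0;-559 -369 -190 0 0 1.108 0;-559 -369 -190 0 0 1.108 0;-559 -369 -190 0 0 1.108 0;-559 -369 -190 0 0 1.108 0;-559 -369 -190 0 0 1.108 0", "force": 20}}

```text
clock: 3.45
tool_pos: [0.6366, 0.025, 0.4214]
orientation: [-2.22, -2.223, -0.001]
ft_force: [-0.8, -0.1, 0.2]
gripper_width: 0.002
```

```bash
cat >> h.py <<'E'
def wrist_T():
    s=sense(); c=camera_info("wrist"); T=np.eye(4); T[:3,:3]=R.from_rotvec(s["orientation"]).as_matrix(); T[:3,3]=s["tool_pos"]
    return T@np.array(c["tool_from_camera"]),c
def wat(T,c,u,v,z):
    d=T[:3,:3]@np.array([(u-c["cx"])/c["fx"],(v-c["cy"])/c["fy"],1]); return T[:3,3]+d*(z-T[2,3])/d[2]
E
python3 - <<'E'
from h import *
T,c=wrist_T(); im=grab_frame("wrist"); cv2.imwrite("pics/w1.png",im)
print(np.round(T,3).tolist())
for q in("handle","wheel"):
    for r in look_for("wrist",q)[:2]:
        print(q,r)
        e=r["extent"]; print(wat(T,c,(e[0]+e[2])/2,(e[1]+e[3])/2,.3))
i2=grab_frame("top"); cv2.imwrite("pics/top1.png",i2)
E
```

```text
[[1.0, 0.002, 0.002, 0.638], [0.003, -0.956, -0.295, 0.1], [0.001, 0.295, -0.956, 0.565], [0.0, 0.0, 0.0, 1.0]]
handle {'extent': [275.7, 109.8, 306.7, 142.3], 'conf': 0.62}
[0.66860463 0.07733088 0.3       ]
handle {'extent': [155.0, 0.5, 262.4, 222.7], 'conf': 0.44}
[0.60056329 0.08874789 0.3       ]
wheel {'extent': [82.8, 1.2, 310.2, 208.1], 'conf': 0.78}
[0.59085253 0.09419515 0.3       ]
```

View pics/w1.png

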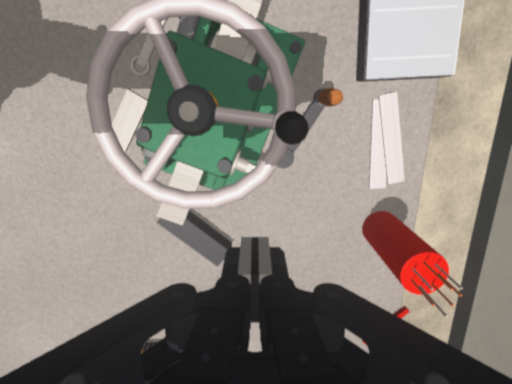

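The wrist picture shows the nut at (190,111), the handle at (292,127), the rim from column 87 to 297, and the fingertips at (255,240), clear of everything.

Run:
```python
from h import *
T,c=wrist_T()
hub=wat(T,c,190,111,.279); h=wat(T,c,292,127,.320); print(hub,h,wat(T,c,192,101,.259),np.hypot(*(h-hub)[:2]),np.degrees(np.arctan2(*(h-hub)[1::-1])))
t=cv2.GaussianBlur(cv2.imread("pics/w1.png").min(2),(0,0),1).astype(np.float32)
a=np.linspace(0,2*np.pi,90,endpoint=False); Ti=np.linalg.inv(T)
def sc(x,y,z=.259):
    P=np.c_[x+.09*np.cos(a),y+.09*np.sin(a),0*a+z]@Ti[:3,:3].T+Ti[:3,3]
    p=np.float32(P[:,:2]/P[:,2:]*[c["fx"],c["fy"]]+[c["cx"],c["cy"]])
    return float(np.mean(cv2.remap(t,p[None,:,0],p[None,:,1],1,borderMode=cv2.BORDER_REPLICATE)))
print(sorted(((sc(x/1000,y/1000),x,y) for x in range(562,594) for y in range(75,105)))[-4:])
```

```text
[0.58129688 0.08776927 0.279     ] [0.66706696 0.07766819 0.32      ] [0.57974176 0.09603507 0.259     ] 0.08636282912297726 -6.716746102082396
[(191.87074279785156, 579, 88), (192.0105438232422, 578, 88), (192.39540100097656, 579, 87), (192.54722595214844, 578, 87)]
```

```bash
python3 -c "
import numpy as np
for t in range(-45,375,5): print(t,np.round(90*np.sin(np.radians(t)),0).astype(int),np.round(90*np.cos(np.radians(t))).astype(int),end=' | ')"
```

```text
-45 -64 64 | -40 -58 69 | -35 -52 74 | -30 -45 78 | -25 -38 82 | -20 -31 85 | -15 -23 87 | -10 -16 89 | -5 -8 90 | 0 0 90 | 5 8 90 | 10 16 89 | 15 23 87 | 20 31 85 | 25 38 82 | 30 45 78 | 35 52 74 | 40 58 69 | 45 64 64 | 50 69 58 | 55 74 52 | 60 78 45 | 65 82 38 | 70 85 31 | 75 87 23 | 80 89 16 | 85 90 8 | 90 90 0 | 95 90 -8 | 100 89 -16 | 105 87 -23 | 110 85 -31 | 115 82 -38 | 120 78 -45 | 125 74 -52 | 130 69 -58 | 135 64 -64 | 140 58 -69 | 145 52 -74 | 150 45 -78 | 155 38 -82 | 160 31 -85 | 165 23 -87 | 170 16 -89 | 175 8 -90 | 180 0 -90 | 185 -8 -90 | 190 -16 -89 | 195 -23 -87 | 200 -31 -85 | 205 -38 -82 | 210 -45 -78 | 215 -52 -74 | 220 -58 -69 | 225 -64 -64 | 230 -69 -58 | 235 -74 -52 | 240 -78 -45 | 245 -82 -38 | 250 -85 -31 | 255 -87 -23 | 260 -89 -16 | 265 -90 -8 | 270 -90 0 | 275 -90 8 | 280 -89 16 | 285 -87 23 | 290 -85 31 | 295 -82 38 | 300 -78 45 | 305 -74 52 | 310 -69 58 | 315 -64 64 | 320 -58 69 | 325 -52 74 | 330 -45 78 | 335 -38 82 | 340 -31 85 | 345 -23 87 | 350 -16 89 | 355 -8 90 | 360 0 90 | 365 8 90 | 370 16 89 |
```

>>> {"name": "servo_tool", "arguments": {"plan": "-2 3 -0 0 0 0 0;-2 3 50 0 0 0 0;-2 3 100 0 0 0 0;-2 3 132 0 0 0 0;-2 3 132 0 0 0 0;3 8 132 0 0 0 0;8 12 132 0 0 0 0;13 16 132 0 0 0 0;18 20 132 0 0 0 0;25 24 132 0 0 0 0;29 26 132 0 0 0 0;33 28 132 0 0 0 0;37 29 132 0 0 0 0;40 30 132 0 0 0 0"}}

```text
clock: 5.4
tool_pos: [0.6668, 0.0631, 0.2893]
orientation: [2.222, 2.219, -0.001]
ft_force: [-0.2, -5.3, 0.7]
gripper_width: 0.001
```

>>> {"name": "servo_tool", "arguments": {"plan": "7 2 0 0 0 0 0;15 3 0 0 0 0 0;23 3 0 0 0 0 0;31 3 0 0 0 0 0;39 2 0 0 0 0 0;46 0 0 0 0 0 0;54 -2 0 0 0 0 0;61 -5 0 0 0 0 0;68 -9 0 0 0 0 0;75 -13 0 0 0 0 0;81 -18 0 0 0 0 0;87 -23 0 0 0 0 0"}}

```text
clock: 6.9
tool_pos: [0.6441, 0.1513, 0.2897]
orientation: [2.221, 2.22, 0.002]
ft_force: [3.3, -3.5, 0.6]
gripper_width: 0.005
```

Run:
```python
from h import *
T,c=wrist_T(); im=grab_frame("wrist"); i2=grab_frame("top")
cv2.imwrite("pics/c2.png",np.hstack([im[:,:400],cv2.resize(i2[100:250,160:310],(384,384))]))
```

```text
(no output)
```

View pics/c2.png

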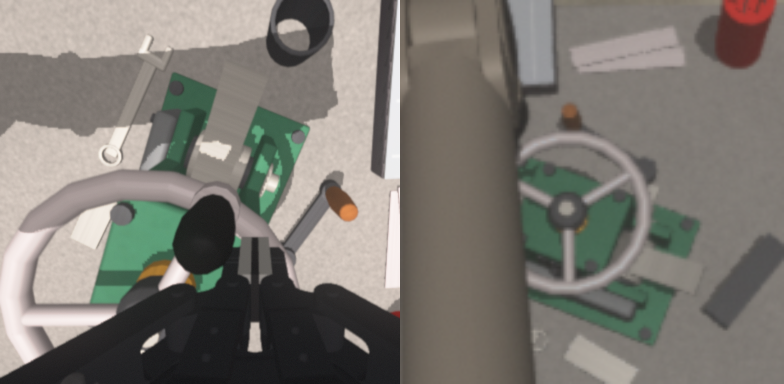

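The handle is ahead of the fingers, being pushed with about 5 N as planned, so I continue round.

>>> {"name": "servo_tool", "arguments": {"plan": "5 -6 0 0 0 0 0;10 -12 0 0 0 0 0;14 -19 0 0 0 0 0;18 -26 0 0 0 0 0;21 -33 0 0 0 0 0;23 -41 0 0 0 0 0;25 -48 0 0 0 0 0;26 -56 0 0 0 0 0;26 -64 0 0 0 0 0;26 -72 0 0 0 0 0;25 -80 0 0 0 0 0;23 -87 0 0 0 0 0;21 -95 0 0 0 0 0;18 -102 0 0 0 0 0;14 -109 0 0 0 0 0;10 -116 0 0 0 0 0;5 -122 0 0 0 0 0;0 -128 0 0 0 0 0;-6 -133 0 0 0 0 0;-12 -138 0 0 0 0 0"}}

```text
clock: 9.5
tool_pos: [0.5056, 0.1392, 0.2894]
orientation: [2.221, 2.222, 0.001]
ft_force: [2.8, 3.6, 3.5]
gripper_width: -0.003
```

>>> {"name": "servo_tool", "arguments": {"plan": "-7 -4 0 0 0 0 0;-14 -8 0 0 0 0 0;-21 -11 0 0 0 0 0;-29 -13 0 0 0 0 0;-36 -15 0 0 0 0 0;-44 -16 0 0 0 0 0;-52 -16 0 0 0 0 0;-60 -16 0 0 0 0 0;-68 -15 0 0 0 0 0;-75 -13 0 0 0 0 0;-83 -11 0 0 0 0 0;-90 -8 0 0 0 0 0;-97 -4 0 0 0 0 0;-104 0 0 0 0 0 0;-110 5 0 0 0 0 0;-116 10 0 0 0 0 0;-121 16 0 0 0 0 0;-126 22 0 0 0 0 0;-130 29 0 0 0 0 0;-134 36 0 0 0 0 0"}}

```text
clock: 12.0
tool_pos: [0.5405, 0.0038, 0.2885]
orientation: [-2.221, -2.219, 0.005]
ft_force: [-5.6, 0.1, 0.7]
gripper_width: 0.003
```

>>> {"name": "servo_tool", "arguments": {"plan": "-3 7 0 0 0 0 0;-5 15 0 0 0 0 0;-7 22 0 0 0 0 0;-8 30 0 0 0 0 0;-8 38 0 0 0 0 0;-8 46 0 0 0 0 0;-7 54 0 0 0 0 0;-5 61 0 0 0 0 0;-3 69 0 0 0 0 0;0 76 0 0 0 0 0;4 83 0 0 0 0 0;8 90 0 0 0 0 0;13 96 0 0 0 0 0;18 102 0 0 0 0 0;24 107 0 0 0 0 0;24 107 0 0 0 0 0"}}

```text
clock: 14.0
tool_pos: [0.6498, 0.0304, 0.2894]
orientation: [2.22, 2.222, 0.002]
ft_force: [-1.1, -1.2, -1.6]
gripper_width: 0.001
```

Run:
```python
from h import *
T,c=wrist_T(); im=grab_frame("wrist"); i2=grab_frame("top")
cv2.imwrite("pics/c3.png",np.hstack([im[:,:400],cv2.resize(i2[100:250,160:310],(384,384))]))
np.save("T3.npy",T)
```

```text
(no output)
```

View pics/c3.png

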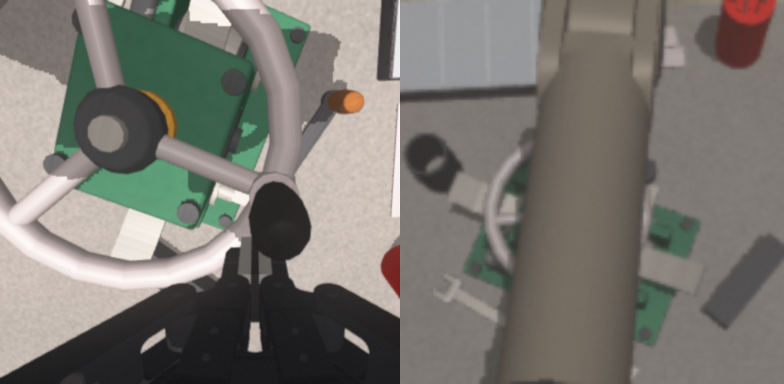

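Run:
```python
from h import *
T=np.load("T3.npy"); c=camera_info("wrist")
for u,v,z in((107,133,.282),(281,220,.304),(275,190,.275)):
    p=wat(T,c,u,v,z); print(p,np.degrees(np.arctan2(p[1]-.088,p[0]-.579)),np.hypot(p[1]-.088,p[0]-.579))
```

```text
[0.58101695 0.08888951 0.282     ] 23.798309022355866 0.0022043835125957027
[0.66294953 0.0534308  0.304     ] -22.381153936304568 0.09078851045739196
[0.66206946 0.05875842 0.275     ] -19.39276344823156 0.08806591470383775
```

>>> {"name": "servo_tool", "arguments": {"plan": "6 5 0 0 0 0 0;13 9 0 0 0 0 0;20 13 0 0 0 0 0;23 14 0 0 0 0 0;23 14 0 0 0 0 0;23 14 0 0 0 0 0"}}

```text
clock: 14.85
tool_pos: [0.663, 0.0525, 0.2897]
orientation: [2.221, 2.222, 0.002]
ft_force: [-1.0, -2.3, 1.2]
gripper_width: -0.003
```

>>> {"name": "servo_tool", "arguments": {"plan": "-10 -5 0 0 0 0 0;-27 -26 0 0 0 0 0;-27 -26 -50 0 0 0 0;-27 -26 -100 0 0 0 0;-27 -26 -132 0 0 0 0;-27 -26 -132 0 0 0 0;-27 -26 -132 0 0 0 0;-27 -26 -132 0 0 0 0"}}

```text
clock: 15.85
tool_pos: [0.6361, 0.0255, 0.4197]
orientation: [-2.22, -2.22, 0.003]
ft_force: [0.3, -0.7, -0.1]
gripper_width: 0.003
```

Run:
```python
from h import *
T,c=wrist_T(); im=grab_frame("wrist"); cv2.imwrite("pics/w4.png",np.hstack([cv2.imread("pics/w1.png")[:240,60:360],im[:240,60:360]]))
print(T[:3,3],sense()["ft_force"])
for r in look_for("wrist","handle")[:2]: print(r)
```

```text
[0.637678   0.10030078 0.56328398] [ 0.10609424 -0.36562809 -0.23229084]
{'extent': [276.2, 108.2, 309.3, 146.4], 'conf': 0.92}
```

View pics/w4.png

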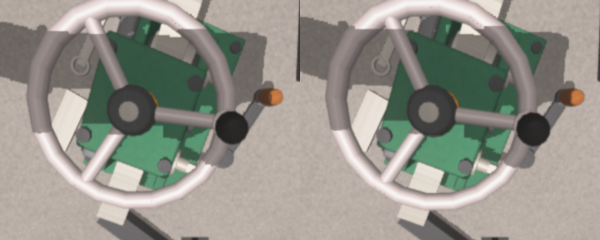

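The before and after views match: the handle is at (232,127) before and (234,129) after, and the bar, crank and wrench look unmoved. I raise the tool a little more and hand in.

>>> {"name": "servo_tool", "arguments": {"plan": "0 0 -30 0 0 0 0;0 0 -60 0 0 0 0;0 0 -60 0 0 0 0;0 0 -60 0 0 0 0;0 0 -60 0 0 0 0"}}

```text
clock: 16.58
tool_pos: [0.6364, 0.0254, 0.4799]
orientation: [-2.22, -2.221, 0.003]
ft_force: [-0.0, 0.4, -0.4]
gripper_width: -0.0
```

Run:
```python
from h import *
s=sense(); print(s["clock"],s["tool_pos"],s["joint_vel"].round(3)); hand_in()
```

```text
16.575 [0.63640771 0.02544638 0.47987795] [-0.002 -0.002  0.002 -0.005 -0.001  0.003  0.001]
the job is handed in; nothing more can be done
```

I pushed the wheel once round anticlockwise by its handle with shut fingers, took the hand away and handed the job in at 16.6 s.

- **Handle position:** in wrist views from nearly the same pose, the handle is within about 2 px (roughly 2 mm) of where it started.
- **Forces:** the wrist force read 6 N or less each time I checked it during the push. I read it only at the end of each move, not continuously.
- **Loose things:** the bar, wrench and crank look unmoved in the part of that view I compared. I did not check the pipe, tube, coupon, cup or brush at the end, but the fingers only went down beside the handle.
- **Disagreements:** early estimates of the wheel's axis differed by 4 to 6 mm between cameras. I used the close wrist view (0.579, 0.088).

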